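Discard the broken vial through the sprung flap

ROBOT

A 6-joint arm with a two-finger parallel gripper is mounted at the origin on a cart in front of the work surface, level with it; the furniture and walls round the work are solid. World frame = base frame: x ahead of the robot, y to its left, z up, the work surface at z = 0. Lengths are in m, angles in degrees, forces in N, time in s.
With the tool pointing down it reaches from about 0.375 to 0.75 m from the base axis. Payload 9 kg.
Tool frame: the origin (TCP) lies on the centre line of the jaws, within the pads' length; the fingertips stand 19 mm ahead of it and the grasp point (between the pads) is the TCP (env.nose_length is the distance from the TCP to the fingertips, in m); z points along the fingers, y is the direction in which the jaws open and shut (so a half turn about z gives the same grasp; the last joint's range is limited). The gripper opens to 85 mm and grips with 20 to 120 N. Pads are 22 mm wide; open, the fingers measure 114 mm over their backs; the gripper's body (76 mm by 85 mm) begins 54 mm behind the grasp point. The pads swing forward as they close: fully open they stand 13 mm farther back than shut.
Start: joints at [60.522, 5.964, 5.575, 89.605, 0, 77.527], TCP at [0.175, 0.574, 0.25] pointing down, gripper open.
Joint ranges: [-171.21, 171.21], [-48.23, 106.86], [-62.78, 66.21], [-105.2, 120.99], [-86.42, 89.51], [-180, 180]. Speed limits (degrees/s): [127.2, 127.2, 147.25, 180, 180, 180].

INTERFACE

Orientations are given as a 3x3 rotation matrix whose columns are the frame's x, y, z axes.
In Python, from bench import env, optics, job gives the robot as it stands.
- The arm moves only by the tool carry_out, never from a script. Its argument "plan" is a list of rows, each a list of 4 numbers: the shift along the world's x, y, z in cm, then the turn about the world's z in degrees. In form: [[dx, dy, dz, turn], ...]. A call has 1 to 20 rows; each row shifts and turns the commanded pose from where the row before left it; what a row does not reach is not made up. A row lasts 1/12 s, in which the tool goes at most 41.7 mm and 7.16 degrees, less where a joint would pass 70% of its speed; a pose out of reach is approached as far as the arm can. A call with a gripper value outside its range is refused whole. "fingers" is the opening, from 0 (shut) to 1 (fully open), set as the call begins (left out, the last holds). The fingers move at their own pace and stop on an object; "force" is the grip in N (left out, the last holds). Time passes only in rows, so rows that do not move let the fingers close. It gives the time, the measured TCP pose, the force and the opening at its end, in the units of the state.
- env.get_state(): the state, without advancing time (a new reading comes with each control period).
- optics.capture(name): name is "scene" or "top"; returns a dict with "frame" (384x512x3 uint8, red, green, blue), "fx", "fy", "cx", "cy" (pixels), "k1" (the pictures are not rectified: a ray, as slopes to the right and down, at radius r is drawn at 1 + k1 r^2 times it, then the intrinsics apply), "T" (4x4, takes a point from camera to world coordinates). Camera axes: x right, y down, z forward; pixel columns grow to the right and rows downward; lengths in m; the calibration is good to about 2 mm. A picture is of the moment at which its call begins. There is no depth.
- job.hand_in(): hands the job in, once; it reports no verdict.
The state is a dict: "t": time; "joint_pos": joint angles; "dq": joint speeds; "tau": joint torques, N m; "tool_pos": TCP position; "ee_rot": TCP orientation; "contact_force": force on the tool from outside, world axes, zero at the start; "ft_torque": the same for the moment, N m; "width": finger opening in m.
Only numpy, scipy, OpenCV 4.12 (cv2) and the standard library are available. Lean on these libraries where they do the work, as an engineer would, in place of code of your own. Each camera call takes 0.05 s, during which the arm holds its last target. There are 200 camera calls.

TASK

One of the three small amber vials has lost its neck: throw that broken one away in the wooden scrap box. Carry it in the gripper down through the sprung flap in the top of the box, so that the flap is held open while you let it drop inside, then draw the gripper out. Leave the two whole, corked vials standing where they are.

Things in the scene. Friction and masses are not known exactly. Their poses are not given: they have to be found in the camera images.
- broken_vial: the reject: amber glass vial, 30 mm diameter, paper band, neck broken off: straight wall to 34 mm, jagged rim to about 44 mm, no cork; 45 g; stands on the table. Origin: centre of underside, z up. Grip the straight wall low, fingertips near its foot. Pushed 55 mm below the top of scrap_box in mid slot, it and the fingertips hold the flap over 60 degrees open and it slides off when let go.
- vial_a: whole amber vial, 30 mm in diameter, straight wall up to 34 mm, narrow neck and cork, 64 mm tall in all; stands on the table. Origin: centre of its underside, z up. Must stay where it is.
- vial_b: second whole vial, the same as vial_a. Must stay where it is.
- scrap_box: fixed dark wooden box, 166 (own x) x 206 (own y) x 140 mm high; origin: centre of underside, z up. Central slot in its top, 84 (x) x 134 (y) mm, most finger room along y; shut by a steel flap 2 mm below the top, hinged at x = +42 mm, free edge swings down inside. Spring: 2 N at mid flap starts it, about 4 N hold it at 60 degrees (stop 80); a vial's weight does not. Floor 6 mm up, empty.
There are look-alikes about, which are no part of the job. What is shaped like the broken_vial but turquoise is not meant.

How it is judged (in metres and radians):
On the way:
1. the broken vial, still held by the fingers, is 25 mm or more down through the slot, pushing the flap open (z of broken_vial in the frame of scrap_box between 0.05 and 0.115 m and x of broken_vial in the frame of scrap_box between -0.045 and 0.045 m and y of broken_vial in the frame of scrap_box between -0.07 and 0.07 m and contact force between the fingers and broken_vial above 0.5 N), for 0.1 s.
At the end, for the whole second after the job is handed in: The broken vial lies at rest on the floor inside the scrap box; both whole vials stand upright (within 10 degrees) within 20 mm of where they stood (z of broken_vial in the frame of scrap_box below 0.065 m and x of broken_vial in the frame of scrap_box between -0.08 and 0.08 m and y of broken_vial in the frame of scrap_box between -0.1 and 0.1 m and linear speed of broken_vial below 0.05 m/s and distance of each of vial_a, vial_b from where it was at the start of the episode below 0.02 m and angle between each of vial_a, vial_b's own z axis and vertical below 0.17 rad); the robot touches nothing.
It fails at once if a whole vial is lifted, knocked over or moved more than 30 mm (distance of any of vial_a, vial_b from where it was at the start of the episode above 0.03 m or angle between any of vial_a, vial_b's own z axis and vertical above 0.6 rad).
It also fails if it takes over 40 s, if anything falls off the work surface, if the arm or the gripper's body presses on something with over 40 N, if the wrist force passes 120 N, or if a joint passes its speed limit or range.

## Working session

There is one attempt and no reset: what is moved stays moved. The work goes in short steps, Python scripts to look and compute and a tool call to move; the robot and the scene stay as the last step left them, time stands still between calls to the robot, and variables do not carry over. Pictures are saved under pics/ and viewed, about 8 in all and at most 12, crops included, and the job is handed in when it is done.

Besides the shell and the picture viewer there is one more tool, called after ">>>" as name(argument=value, ...) on one line, values as JSON. carry_out: Moves the arm, as the interface text tells. Its arguments: {"type":"object","properties":{"plan":{"type":"array","items":{"type":"array","items":{"type":"number"}}},"fingers":{"type":"number"},"force":{"type":"number"}},"required":["plan"]}

```bash
mkdir -p pics; cat > h.py <<'E'
from bench import env, optics, job
import numpy as np, cv2
def cap(n):
    c=optics.capture(n); c['bgr']=cv2.cvtColor(c['frame'],cv2.COLOR_RGB2BGR); return c
def ray(c,u,v):
    K=np.array([[c['fx'],0,c['cx']],[0,c['fy'],c['cy']],[0,0,1.]])
    p=cv2.undistortPoints(np.array([[[u,v]]],float),K,np.array([c['k1'],0,0,0.]))[0,0]
    T=np.array(c['T']); d=T[:3,:3]@[p[0],p[1],1]; return T[:3,3],d
def onz(c,u,v,z):
    o,d=ray(c,u,v); return o+d*(z-o[2])/d[2]
def proj(c,P):
    T=np.linalg.inv(np.array(c['T'])); K=np.array([[c['fx'],0,c['cx']],[0,c['fy'],c['cy']],[0,0,1.]])
    return cv2.projectPoints(np.array(P,float).reshape(-1,3),cv2.Rodrigues(T[:3,:3])[0],T[:3,3],K,np.array([c['k1'],0,0,0.]))[0][:,0]
E
python3 - <<'E'
from h import *
a=cap('scene');b=cap('top')
for c in(a,b): print(c['fx'],c['k1'],np.round(c['T'],3).tolist())
cv2.imwrite('pics/s1.png',a['bgr']);cv2.imwrite('pics/t1.png',b['bgr'])
print(env.get_state())
E
```

```text
385.5491476042214 -0.045009017523478016 [[0.771, -0.49, 0.408, 0.201], [-0.637, -0.595, 0.489, -0.467], [0.003, -0.637, -0.771, 0.689], [0.0, 0.0, 0.0, 1.0]]
391.085631242984 -0.062108266835573446 [[-0.016, -0.981, 0.192, 0.378], [-0.999, 0.022, 0.032, -0.075], [-0.035, -0.191, -0.981, 0.896], [0.0, 0.0, 0.0, 1.0]]
{'t': 0.1, 'joint_pos': array([ 6.05227843e+01,  5.99703864e+00,  5.53351395e+00,  8.96052263e+01,
       -2.95271455e-03,  7.75286679e+01]), 'dq': array([ 0.0102558 , -0.04820026,  0.17717083, -0.03497704, -0.14220279,
        0.05773983]), 'tau': array([ 6.46601839e-03, -5.58203423e+01,  5.04725325e+01,  1.28124942e-02,
       -1.84436003e-04,  9.13641429e-07]), 'tool_pos': array([0.17533065, 0.57352703, 0.24960046]), 'ee_rot': array([[-9.56274680e-01,  2.92469551e-01, -5.45595207e-04],
       [ 2.92469986e-01,  9.56274104e-01, -1.06996028e-03],
       [ 2.08807766e-04, -1.18274614e-03, -9.99999279e-01]]), 'contact_force': array([0.25685084, 0.12178982, 0.82675392]), 'ft_torque': array([ 0.02603044,  0.00573582, -0.05098504]), 'width': 0.0856445891016625}
```

View pics/s1.png

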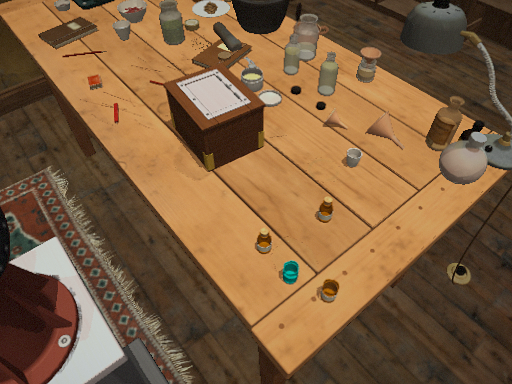

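View pics/t1.png

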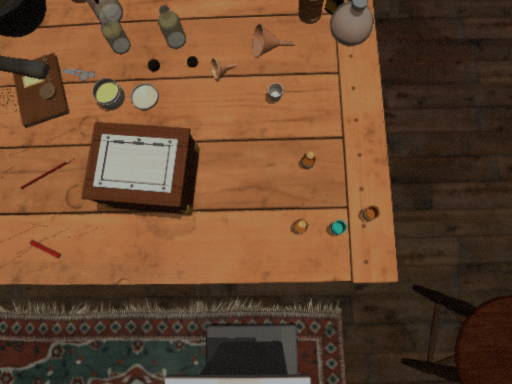

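Candidates (scene px): corked amber vials at (264,240) and (326,209); a turquoise broken one at (290,272); an amber one without neck at (330,290), top view (370,214). I choose the last and will check it with a close crop. The box is at (215,110) in scene and (140,165) in top.

```bash
python3 - <<'E'
from h import *
a=cap('scene');b=cap('top')
A=cv2.resize(a['bgr'][195:310,225:365],None,fx=4,fy=4,interpolation=2)[:, :560]
B=cv2.resize(b['bgr'][115:220,75:205],None,fx=4.3,fy=4.3,interpolation=2)
h=max(A.shape[0],B.shape[0]);o=np.zeros((600,800,3),np.uint8)
A=cv2.resize(A,(400,int(A.shape[0]*400/A.shape[1])));B=cv2.resize(B,(400,int(B.shape[0]*400/B.shape[1])))
o[:A.shape[0],:400]=A;o[:B.shape[0],400:]=B
cv2.imwrite('pics/c1.png',o[:max(A.shape[0],B.shape[0])])
for n,c in(('scene',a),('top',b)):
    hsv=cv2.cvtColor(c['bgr'],cv2.COLOR_BGR2HSV)
    for lab,(lo,hi) in {'amber':((8,190,40),(22,255,255)),'turq':((80,120,60),(100,255,255)),'white':((0,0,140),(40,50,255)),'dark':((0,80,15),(14,255,110))}.items():
        m=cv2.inRange(hsv,lo,hi)
        if lab in('white','dark'): m=cv2.morphologyEx(m,cv2.MORPH_CLOSE,np.ones((9,9)))
        k,_,st,ce=cv2.connectedComponentsWithStats(m)
        for i in range(1,k):
            if st[i,4]>(25 if lab in('amber','turq') else 800): print(n,lab,st[i].tolist(),ce[i].round(1))
    
E
```

```text
scene amber [88, 75, 12, 10, 69] [93.5 79.6]
scene amber [232, 81, 19, 20, 27] [240.6  90.2]
scene amber [240, 122, 17, 12, 38] [247.2 127. ]
scene amber [441, 130, 10, 8, 31] [445.7 133.1]
scene amber [231, 133, 15, 13, 56] [237.7 138.8]
scene amber [255, 132, 9, 16, 65] [259.7 139.3]
scene amber [209, 134, 11, 11, 29] [213.1 137.6]
scene amber [434, 135, 12, 10, 40] [439.8 139.3]
scene amber [213, 144, 10, 12, 33] [217.9 148.1]
scene amber [203, 152, 15, 20, 112] [209.5 161.5]
scene amber [320, 201, 13, 15, 130] [325.7 208.8]
scene amber [257, 233, 14, 14, 135] [263.6 240.3]
scene amber [323, 279, 16, 17, 214] [330.1 287.1]
scene turq [283, 261, 15, 23, 289] [290.1 271.6]
scene white [177, 69, 74, 50, 1985] [212.7  93.3]
scene white [10, 237, 114, 147, 2571] [ 69.9 294.9]
scene dark [228, 0, 284, 156, 16146] [417.4  52.5]
scene dark [0, 16, 512, 368, 65018] [231.1 276. ]
scene dark [38, 17, 60, 32, 1013] [68.1 32.1]
scene dark [192, 22, 59, 52, 937] [220.9  51.6]
scene dark [142, 56, 146, 198, 4587] [217.8 135.9]
top amber [308, 0, 15, 7, 33] [316.8   3. ]
top amber [325, 0, 11, 13, 85] [330.    5.4]
top amber [308, 7, 13, 12, 46] [315.1  12.3]
top amber [303, 155, 12, 10, 69] [307.9 160.3]
top amber [366, 206, 13, 13, 111] [371.8 212. ]
top amber [295, 221, 12, 11, 40] [299.  227.2]
top amber [458, 298, 54, 86, 2525] [487.3 344.3]
top turq [332, 221, 14, 13, 136] [338.  227.1]
top white [93, 134, 84, 59, 4060] [135.2 162.7]
top dark [0, 0, 102, 38, 1303] [34.8 18.8]
top dark [0, 0, 512, 384, 83955] [342.  223.8]
top dark [0, 53, 112, 75, 3050] [39.6 91.4]
top dark [71, 360, 94, 24, 868] [126.2 377.4]
```

View pics/c1.png

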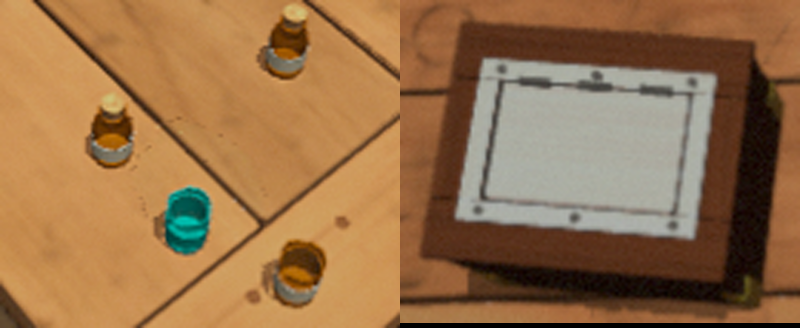

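The crop confirms it: (330,290) is the amber vial without neck or cork, and its turquoise twin is at (290,272). The flap's hinge line is on the far side of the box (top row ~142).

```bash
python3 - <<'E'
from h import *
a=cap('scene');b=cap('top')
def bgsil(c,u,v,r=22):
    # silhouette: differs from local wood colour
    p=c['bgr'][v-r:v+r,u-r:u+r]; L=cv2.cvtColor(p,cv2.COLOR_BGR2LAB).astype(float)
    d=np.linalg.norm((L-np.median(L.reshape(-1,3),0))*[.6,1,1],axis=2)
    m=cv2.morphologyEx((d>16).astype(np.uint8),cv2.MORPH_CLOSE,np.ones((3,3)))
    k,l,st,ce=cv2.connectedComponentsWithStats(m); i=1+np.argmax(st[1:,4]); s=st[i]
    return s[0]+u-r,s[1]+v-r,s[2],s[3]
def tri(pa,pb):
    M=np.zeros((3,3));y=np.zeros(3)
    for c,p in((a,pa),(b,pb)):
        o,d=ray(c,*p); d/=np.linalg.norm(d); P=np.eye(3)-np.outer(d,d); M+=P;y+=P@o
    return np.linalg.solve(M,y)
for n,pa,pb in(('br',(330,290),(370,214)),('tq',(290,272),(338,228)),('A',(264,240),(300,227)),('B',(326,209),(308,160))):
    print(n,bgsil(a,*pa),bgsil(b,*pb),tri(pa,pb).round(4), onz(a,*pa,.02).round(3),onz(b,*pb,.02).round(3))
q=lambda x,y:onz(b,75+(x-400)/3.077-.3,115+y/3.077-.3,.14)
for L in([(460,22),(755,42),(723,283),(421,257)],[(484,57),(717,73),(695,240),(455,219)]):
    P=np.array([q(*p) for p in L]); print(P.round(4).tolist(),P.mean(0).round(4), [np.linalg.norm(P[i]-P[i-1]).round(4) for i in range(4)],
     [np.degrees(np.arctan2(*(P[i]-P[j])[1::-1])).round(1) for i,j in((0,1),(3,2),(0,3),(1,2))])
for P in [(.2,.57,.25)]: pass
E
```

```text
br (np.int32(311), np.int32(279), np.int32(28), np.int32(24)) (np.int32(358), np.int32(205), np.int32(22), np.int32(23)) [ 0.5023 -0.3068  0.021 ] [ 0.505 -0.308  0.02 ] [ 0.5   -0.306  0.02 ]
tq (np.int32(279), np.int32(260), np.int32(21), np.int32(25)) (np.int32(316), np.int32(206), np.int32(36), np.int32(44)) [ 0.4711 -0.2322  0.0214] [ 0.473 -0.232  0.02 ] [ 0.47  -0.232  0.02 ]
A (np.int32(255), np.int32(228), np.int32(17), np.int32(26)) (np.int32(278), np.int32(205), np.int32(44), np.int32(6)) [ 0.4754 -0.1475  0.0281] [ 0.481 -0.144  0.02 ] [ 0.475 -0.147  0.02 ]
B (np.int32(315), np.int32(187), np.int32(33), np.int32(36)) (np.int32(298), np.int32(152), np.int32(18), np.int32(18)) [ 0.6293 -0.1718  0.0273] [ 0.636 -0.169  0.02 ] [ 0.63  -0.172  0.02 ]
[[0.6908, 0.2849, 0.14], [0.669, 0.0802, 0.14], [0.5061, 0.0981, 0.14], [0.5275, 0.3001, 0.14]] [0.5984 0.1908 0.14  ] [np.float64(0.164), np.float64(0.2059), np.float64(0.1639), np.float64(0.2032)] [np.float64(83.9), np.float64(84.0), np.float64(-5.3), np.float64(-6.3)]
[[0.6648, 0.2661, 0.14], [0.648, 0.1054, 0.14], [0.5348, 0.117, 0.14], [0.5526, 0.2786, 0.14]] [0.6001 0.1918 0.14  ] [np.float64(0.1129), np.float64(0.1617), np.float64(0.1139), np.float64(0.1625)] [np.float64(84.0), np.float64(83.7), np.float64(-6.3), np.float64(-5.9)]
```

>>> carry_out(plan=[[2, -2.7, 0, 1], [2, -2.7, 0, 1], [2, -2.7, 0, 1], [2, -2.7, 0, 1], [2, -2.7, 0, 1], [2, -2.7, 0, 1], [2, -2.7, 0, 1], [2, -2.7, 0, 1], [2, -2.7, 0, 1], [2, -2.7, 0, 1], [2, -2.7, 0, 1], [2, -2.7, 0, 0], [2, -2.7, 0, 0], [2, -2.7, 0, 0], [2, -2.7, 0, 0], [0, 0, 0, 0]], fingers=0.75)

```text
t: 1.63
tool_pos: [0.4782, 0.1647, 0.2499]
ee_rot: [[-0.994, 0.109, 0.001], [0.109, 0.994, -0.001], [-0.001, -0.001, -1.0]]
contact_force: [-0.2, -0.4, 0.3]
width: 0.0643
```

>>> carry_out(plan=[[0.2, -3.2, 0, 0], [0.2, -3.2, 0, 0], [0.2, -3.2, 0, 0], [0.2, -3.2, 0, 0], [0.2, -3.2, 0, 0], [0.2, -3.2, 0, 0], [0.2, -3.2, 0, 0], [0.2, -3.2, 0, 0], [0.2, -3.2, -0.5, 0], [0.2, -3.2, -1.5, 0], [0.2, -3.2, -2, 0], [0.2, -3.2, -2, 0], [0.1, -3.2, -2, 0], [0.1, -3.2, -2, 0], [0.1, -2.8, -2, 0], [0, 0, -2, 0], [0, 0, 0, 0], [0, 0, 0, 0]])

```text
t: 3.13
tool_pos: [0.5017, -0.3062, 0.1094]
ee_rot: [[-0.994, 0.105, -0.002], [0.105, 0.994, 0.002], [0.002, 0.002, -1.0]]
contact_force: [-0.3, 0.3, 0.3]
width: 0.0643
```

```bash
python3 - <<'E'
from h import *
a=cap('scene');b=cap('top'); s=env.get_state()
print(s['t'],s['tool_pos'],s['ee_rot'][:,1],s['contact_force'],s['width'],env.nose_length)
for c in(a,b): print(proj(c,[s['tool_pos'],s['tool_pos']+[0,0,-.019],[.502,-.307,.0],[.502,-.307,.04]]).round(1).tolist())
A=cv2.resize(a['bgr'][190:320,250:400],(450,390),interpolation=2);B=cv2.resize(b['bgr'][150:280,300:400],(300,390),interpolation=2)
cv2.imwrite('pics/c2.png',np.hstack([A,B]))
E
```

```text
3.2333 [ 0.50306457 -0.30673566  0.11184236] [ 1.03671325e-01  9.94611414e-01 -6.25019631e-04] [ 0.03386516 -0.54315555  1.09400072] 0.06401333126890653 0.019
[[336.7, 266.3], [335.0, 271.7], [327.2, 295.3], [330.2, 285.9]]
[[381.9, 206.2], [379.3, 207.7], [368.3, 214.6], [372.8, 212.0]]
```

View pics/c2.png

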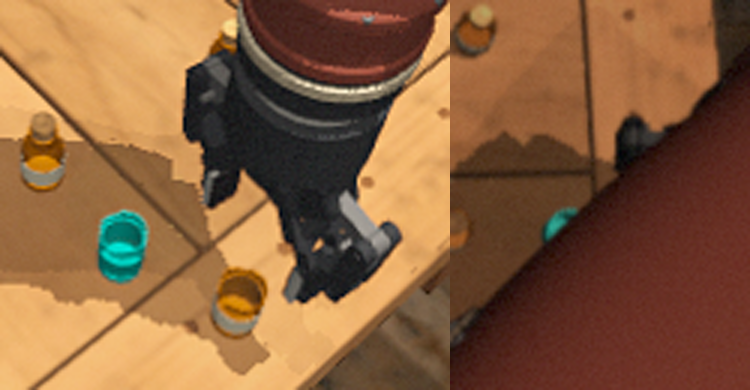

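The picture shows the fingertips at scene (321,257) and (347,290), straddling the vial with its rim at (330,284). This agrees with the projected points, so I go down and grip.

>>> carry_out(plan=[[0, 0, -2, 0], [0, 0, -2, 0], [0, 0, -2, 0], [0, 0, -1.5, 0], [0, 0, -1.1, 0], [0, 0, 0, 0], [0, 0, 0, 0]])

```text
t: 3.82
tool_pos: [0.503, -0.307, 0.0253]
ee_rot: [[-0.995, 0.104, 0.001], [0.104, 0.995, -0.0], [-0.001, -0.0, -1.0]]
contact_force: [-0.0, -0.6, 0.3]
width: 0.0638
```

>>> carry_out(plan=[[0, 0, 0, 0], [0, 0, 0, 0], [0, 0, 0, 0], [0, 0, 0, 0], [0, 0, 0, 0], [0, 0, 0, 0], [0, 0, 0, 0], [0, 0, 0, 0], [0, 0, 0, 0], [0, 0, 0, 0]], fingers=0, force=30)

```text
t: 4.65
tool_pos: [0.5032, -0.3078, 0.0258]
ee_rot: [[-0.995, 0.105, 0.002], [0.105, 0.995, -0.001], [-0.002, -0.001, -1.0]]
contact_force: [-1.1, 0.8, 7.6]
width: 0.029
```

>>> carry_out(plan=[[0, 0, 1, 0], [0, 0, 2, 0], [0, 0, 2, 0], [0, 0, 2.5, 0], [0, 0, 3, 0], [0, 0, 3, 0], [0, 0, 3, 0], [0, 0, 3, 0], [0, 0, 3, 0], [0, 0, 0.1, 0], [0, 0, 0, 0], [0, 0, 0, 0]])

```text
t: 5.65
tool_pos: [0.5023, -0.3071, 0.2501]
ee_rot: [[-0.995, 0.105, -0.0], [0.105, 0.995, 0.0], [0.0, 0.0, -1.0]]
contact_force: [0.2, -0.7, -0.3]
width: 0.029
```

```bash
python3 - <<'E'
from h import *
a=cap('scene'); s=env.get_state()
print(s['t'],s['tool_pos'],s['width'],s['contact_force'])
p=s['tool_pos']; u,v=proj(a,[p])[0]; print(u,v, proj(a,[p+[0,0,-.024]]))
u,v=int(u),int(v)
cv2.imwrite('pics/c3.png',cv2.resize(a['bgr'][v-60:v+60,u-70:u+70],None,fx=4,fy=4,interpolation=2))
E
```

```text
5.7 [ 0.50208096 -0.30688018  0.24921257] 0.02906159903820569 [ 0.20003414  0.02676049 -0.33663525]
351.73002724075013 219.06790145588235 [[348.64247698 228.70317829]]
```

View pics/c3.png

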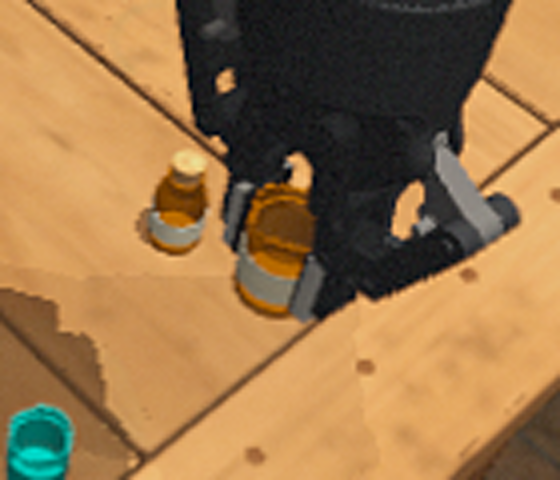

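The vial is held at scene (350,228), low between the pads, at 29 mm width. Next I carry it over the slot.

>>> carry_out(plan=[[0.6, 1.5, 0, 0], [0.6, 3.1, 0, 0], [0.6, 3.1, 0, 0], [0.6, 3.1, 0, 0], [0.6, 3.1, 0, 0], [0.6, 3.1, 0, 0], [0.6, 3.1, 0, 0], [0.6, 3.1, 0, 0], [0.6, 3.1, 0, 0], [0.6, 3.1, 0, 0], [0.6, 3.1, 0, 0], [0.6, 3.1, 0, 0], [0.6, 3.1, 0, 0], [0.6, 3.1, 0, 0], [0.6, 3.1, 0, 0], [0.6, 3.1, 0, 0], [0.1, 1.8, 0, 0], [0, 0, 0, 0], [0, 0, 0, 0]])

```text
t: 7.28
tool_pos: [0.5987, 0.1915, 0.2486]
ee_rot: [[-0.995, 0.103, -0.003], [0.103, 0.995, -0.0], [0.003, -0.001, -1.0]]
contact_force: [-0.1, -1.3, -0.5]
width: 0.0293
```

>>> carry_out(plan=[[0, 0, -1.5, 0], [0, 0, -2, 0], [0, 0, -2, 0], [0, 0, -1.5, 0], [0, 0, 0, 0], [0, 0, 0, 0]])

```text
t: 7.78
tool_pos: [0.5986, 0.1896, 0.1793]
ee_rot: [[-0.994, 0.106, -0.003], [0.106, 0.994, -0.0], [0.002, -0.001, -1.0]]
contact_force: [0.5, -0.8, 0.0]
width: 0.0293
```

```bash
python3 - <<'E'
from h import *
a=cap('scene'); s=env.get_state()
p=s['tool_pos'];print(s['t'],p,s['width'],s['contact_force'],s['ee_rot'][:,1])
cs=np.array([.5995,.191,.14]);t=np.radians(-6);R=np.array([[np.cos(t),-np.sin(t)],[np.sin(t),np.cos(t)]])
C=[[*(cs[:2]+R@[x,y]),.14] for x,y in((-.042,-.067),(.042,-.067),(.042,.067),(-.042,.067))]
im=cv2.resize(a['bgr'][30:180,130:300],None,fx=4,fy=4,interpolation=2)
for q in proj(a,C+[p-[0,0,.024]]): cv2.circle(im,tuple(int(i) for i in (q-[130,30])*4+2),4,(0,255,0),1)
cv2.imwrite('pics/c4.png',im)
E
```

```text
7.8333 [0.59941521 0.18989388 0.18070794] 0.02909685530337529 [ 0.03439579  0.00773845 -0.62482123] [ 1.05648263e-01  9.94403554e-01 -1.23599846e-04]
```

View pics/c4.png

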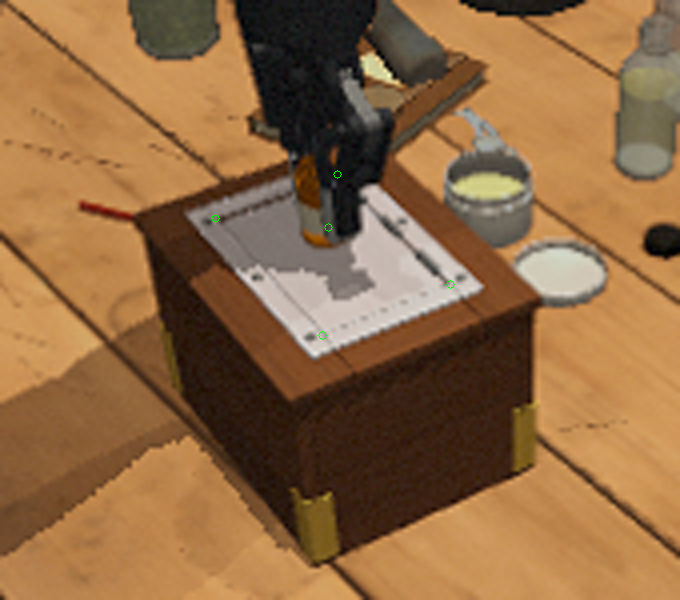

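The vial hangs over mid slot. The drawn slot corners match the plate within about 3 mm, and the hinge is on the far right as expected. Now I push down.

>>> carry_out(plan=[[0, 0, -1, 0], [0, 0, -1, 0], [0, 0, -1, 0], [0, 0, -1, 0], [0, 0, -1, 0], [0, 0, -1, 0], [0, 0, -1, 0], [0, 0, -0.5, 0], [0, 0, 0, 0], [0, 0, 0, 0], [0, 0, 0, 0], [0, 0, 0, 0]], force=45)

```text
t: 8.83
tool_pos: [0.5993, 0.1908, 0.1054]
ee_rot: [[-0.995, 0.105, -0.0], [0.105, 0.995, 0.0], [0.0, 0.0, -1.0]]
contact_force: [-3.3, -0.1, -1.0]
width: 0.0285
```

```bash
python3 - <<'E'
from h import *
a=cap('scene'); s=env.get_state()
p=s['tool_pos'];print(s['t'],p,s['width'],s['contact_force'],s['ee_rot'][:,1])
cv2.imwrite('pics/c5.png',cv2.resize(a['bgr'][30:150,150:290],None,fx=4,fy=4,interpolation=2))
E
```

```text
8.8833 [0.59943988 0.19083414 0.10554973] 0.028846821185417107 [-3.71124227 -0.01524168 -1.13058806] [1.04552503e-01 9.94519365e-01 7.98901635e-05]
```

View pics/c5.png

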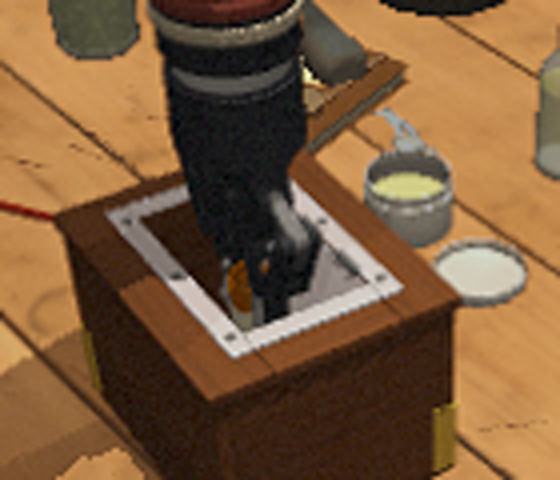

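The flap is held open steeply (far right of the slot) and the vial is inside at crop (237,290), still gripped. I let it go.

>>> carry_out(plan=[[0, 0, 0, 0], [0, 0, 0, 0], [0, 0, 0, 0], [0, 0, 0, 0], [0, 0, 0, 0], [0, 0, 0, 0], [0, 0, 0, 0], [0, 0, 0, 0], [0, 0, 0, 0], [0, 0, 0, 0], [0, 0, 0, 0], [0, 0, 0, 0]], fingers=0.7)

```text
t: 9.88
tool_pos: [0.5997, 0.1908, 0.1056]
ee_rot: [[-0.995, 0.105, 0.001], [0.105, 0.995, 0.0], [-0.001, 0.0, -1.0]]
contact_force: [-0.8, 0.1, 2.4]
width: 0.0602
```

```bash
python3 - <<'E'
from h import *
a=cap('scene'); s=env.get_state()
p=s['tool_pos'];print(s['t'],p,s['width'],s['contact_force'])
cv2.imwrite('pics/c6.png',cv2.resize(a['bgr'][60:130,170:260],None,fx=6,fy=6,interpolation=2))
E
```

```text
9.9333 [0.59969757 0.1908032  0.10554822] 0.0594558082465535 [-1.53106591  0.78359277  3.52037751]
```

View pics/c6.png

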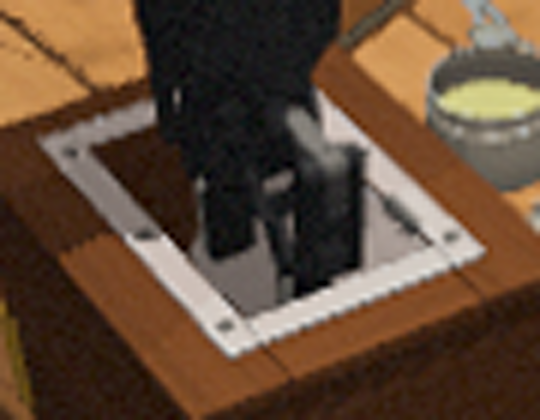

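The vial has dropped: there is no amber between the fingers, and the flap rests on the fingertips. I draw the gripper out straight up.

>>> carry_out(plan=[[0, 0, 1, 0], [0, 0, 1, 0], [0, 0, 1, 0], [0, 0, 1, 0], [0, 0, 1, 0], [0, 0, 2, 0], [0, 0, 2, 0], [0, 0, 2, 0], [0, 0, 2, 0], [0, 0, 2, 0], [0, -1, 0, 0], [0, -3, 0, 0], [0, -3, 0, 0], [0, -3, 0, 0], [0, -3, 0, 0], [0, -3, 0, 0], [0, 0, 0, 0], [0, 0, 0, 0], [0, 0, 0, 0], [0, 0, 0, 0]])

```text
t: 11.6
tool_pos: [0.5996, 0.0314, 0.2555]
ee_rot: [[-0.995, 0.104, 0.0], [0.104, 0.995, 0.0], [-0.0, 0.0, -1.0]]
contact_force: [-0.8, 0.3, -0.3]
width: 0.0594
```

```bash
python3 - <<'E'
from h import *
a=cap('scene'); s=env.get_state()
print(s['t'],s['tool_pos'],s['width'],s['contact_force'],np.abs(s['dq']).max())
o=cv2.imread('pics/s1.png')
cv2.imwrite('pics/s2.png',a['bgr'])
g=lambda i,u,v:i[v-16:v+16,u-12:u+12].astype(int)
for u,v in((264,240),(326,209)): print(np.abs(g(o,u,v)-g(a['bgr'],u,v)).mean())
E
```

```text
11.65 [0.59953802 0.03163118 0.25547704] 0.059863578635965295 [ 0.14379894  0.8132252  -0.29047604] 0.18167437661896027
4.515190972222222
4.39453125
```

View pics/s2.png

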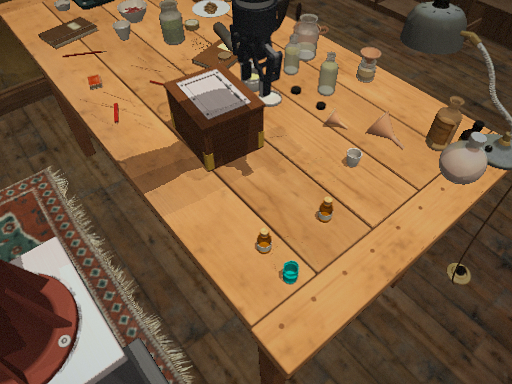

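The flap is shut at (212,93), the gripper is free and empty, both corked vials stand at (264,240) and (326,209) unchanged, and the broken vial is no longer on the table. I hand the job in.

```bash
python3 -c "
from h import *
print(job.hand_in())"
```

```text
the job is handed in; nothing more can be done
None
```

I gripped the broken amber vial low on its wall and pushed it about 58 mm down through the flap at mid slot. It stayed held for a few tenths of a second with the flap open. I then let it go, drew the gripper out and handed in at about 12 s.

- **Box and gripper:** the last checks showed the flap shut, the gripper empty and clear of everything, and no broken vial left on the table. I could not see inside the closed box, so the vial lying on the floor is inferred from its absence between the open fingers and on the table.
- **Whole vials:** both corked vials look unchanged in the before and after pictures.
- **Disagreements:** the computed slot corners were about 3 mm off in the scene view, within the clearance. The fingertips also pressed the table lightly, about 8 N, while closing on the vial. No check failed.

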